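Fit the hub cover in the chair shell and lock it down

ROBOT

A 6-joint arm with a two-finger parallel gripper is mounted at the origin on the work surface. World frame = base frame: x ahead of the robot, y to its left, z up, the work surface at z = 0. Lengths are in m, angles in rad, forces in N, time in s.
With the tool pointing down it reaches from about 0.25 to 0.85 m from the base axis. Payload 12.5 kg.
Tool frame: the origin (TCP) lies on the mounting face of the last link; the fingertips stand r.tip_reach ahead of it and the grasp point (between the pads) lies 167 mm ahead of it (r.tip_reach is the distance from the TCP to the fingertips, in m); z points along the fingers, y is the line along which they close (so a half turn about z gives the same grasp; the last joint's range is limited). The gripper opens to 93 mm and grips with 3 to 60 N. Pads are 15 mm wide; open, the fingers measure 128 mm over their backs; the gripper's body (75 mm by 188 mm) begins 65 mm behind the grasp point.
Start: joints at [1.07, 0.351, 1.652, -0, 1.139, -0.085], TCP at [0.222, 0.503, 0.405] pointing down, gripper open.
Joint ranges: [-2.75, 2.75], [-0.79, 2.1], [0.01, 2.65], [-1.57, 4.71], [0.07, 3.14], [-2.87, 2.87]. Speed limits (rad/s): [2.22, 2.22, 2.79, 3.14, 3.14, 3.14].

INTERFACE

Orientations are given as a 3x3 rotation matrix whose columns are the frame's x, y, z axes.
In Python, from cell import r, imaging gives the robot as it stands.
- The arm moves only by the tool step_arm, never from a script. Its argument "plan" is a list of rows, each a list of 7 numbers: the opening, from -1 (shut) to 1 (fully open), then the shift along the world's x, y, z in mm, then the turn, a rotation vector about the world's x, y, z in degrees. In form: [[fingers, x, y, z, rx, ry, rz], ...]. A call has 1 to 20 rows; each row shifts and turns the commanded pose from where the row before left it; what a row does not reach is not made up. A row lasts 1/12 s, in which the tool goes at most 41.7 mm and 7.16 degrees, less where a joint would pass 70% of its speed; a pose out of reach is approached as far as the arm can. A call with a gripper value outside its range is refused whole. The fingers move at their own pace and stop on an object; "grip_force" is the grip in N (left out, the last holds). Time passes only in rows, so rows that do not move let the fingers close. It gives the time, the measured TCP pose, the force, the opening and the grip force at its end, in the units of the state.
- r.state(): the state, without advancing time (a new reading comes with each control period).
- imaging.get_image(name): name is "scene" or "top" or "wrist"; returns a dict with "frame" (420x560x3 uint8, blue, green, red), "vertical_fov" (degrees; the focal length in pixels is half the picture's height over the tangent of half this angle, whatever the lens; pixels are square), "cx", "cy" (the principal point, pixels), "pose" (4x4, takes a point from camera to world coordinates). Camera axes: x right, y up, looking along -z (the intrinsics and any distortion apply to the point x, -y, -z); pixel columns grow to the right and rows downward; lengths in m; the calibration is good to about 2 mm. The wrist camera is an equidistant fisheye: a pixel r from the principal point sees the ray r / f radians off the axis. A picture is of the moment at which its call begins. There is no depth.
- r.job_done(): hands the job in; it is judged then, once.
The state is a dict: "t": time; "joint_pos": joint angles; "joint_velocities": joint speeds; "effort": joint torques, N m; "position": TCP position; "orientation": TCP orientation; "wrist_force": force on the tool from outside, world axes, zero at the start; "wrist_torque": the same for the moment, N m; "finger_gap": finger opening in m; "gripper_force": force on a finger pad.
Only numpy, scipy, OpenCV 4.12 (cv2) and the standard library are available. Lean on these libraries where they do the work, as an engineer would, in place of code of your own. Each camera call takes 0.05 s, during which the arm holds its last target. There are 200 camera calls.

TASK

On the light-blue chair shell, turn the clamp collar by its red fin until its tongue is swung fully open, then take the dark-brown cover plate with the red rib from its sloping rest, lay it in the shell's pocket and press it down past its stiff catches until it sits level and flush with the rim. Then turn the collar back to its yellow lock mark, so that its tongue covers the plate's edge, and let go. Leave the grey spare cover and everything else on the bench where they are.

Things in the scene. Friction and masses are not known exactly. Their poses are not given: they have to be found in the camera images.
- shell: light-blue chair shell block, fixed to the bench for the episode, 200 (x) x 170 (y) x 40 high; origin under its centre, z up. It carries the pocket (centre at x -35) and the collar (axis at x +49, y 0).
- pocket (a point): centre of the pocket's floor, 12 mm below the shell's rim, axes as the shell's. The pocket is 96 (x) x 136 (y), 12 deep. Two black stiff friction catches, 70 (x) x 26 (y), at y +45 and -45, stand 6 above its floor: a cover laid in rests on them 6 proud of the rim; each sinks level with the floor under about 5 N and then stays down
- collar (a joint): angle of the captive collar about its vertical axis: 0 = locked against its stop (tongue points along the shell's -x, over the pocket; white tick at the yellow mark), grows counter-clockwise from above, 1.6 = fully open against its stop (tongue along the shell's -y; tick at the white mark). Friction holds it anywhere. The tongue is clear of the pocket above 1.05
- collar_fin (a point): middle of the collar's red upright fin, on the collar's turning axis, 71 above the bench. The fin is 50 long (along this point's x, in line with the tongue), 10 thick (y), 32 high (55 to 87 above the bench). Below it the dark steel collar, diameter 56, and its tongue, 20 wide, reaching 51 from the axis, 8 thick, underside 2 above the rim
- cover: dark-brown cover plate 90 (x) x 130 (y) x 12 thick, about 0.28 kg, with a red upright rib on its middle, 50 long (x), 12 thick (y), 28 high (12 to 40 above the origin); origin at the centre of its underside, z out of the face with the rib. Either way round fits the pocket. At the start it lies on a plywood rest that slopes 30 degrees, against the lip at its low edge, rib running up the slope
- rest_a: plywood rest under the cover, fixed to the bench for the episode, footprint 130 (x) x 170 (y), board sloping up at 30 degrees towards its +x, highest edge 95, wooden lip 15 high along the low edge; origin under its centre
- rest_b: an equal rest that carries the grey spare cover
- spare: the spare cover: mid-grey plastic plate 70 x 110 x 12 with a black rib, lying on the other rest; must stay there
- spool: orange thread spool, diameter 32, height 40, standing on the shell's rear corner, about 70 mm from the collar's axis; origin under its centre
- rivets: brass rivet tube, diameter 28, height 36, standing on the shell's other rear corner, about 72 mm from the collar's axis; origin under its centre
- mallet: hammer with a red handle, lying flat between the robot and the shell/rests; origin under its middle
- glue: white bottle with red cap, diameter 60, height 165, standing; origin under its centre
- tape: cardboard roll, diameter 80, height 45, standing on its flat end; origin under its centre
- tin: green tin with paper label, diameter 72, height 85, standing; origin under its centre
- driver: screwdriver with blue handle lying flat at the far edge of the bench; origin under its middle
Mind the look-alikes: they are no part of the job. Leave any pink look-alike of the cover alone.

How it is judged:
By the outcome, as a careful person would: the job done as asked, in the order asked, and still so for the second after the job is handed in, with the robot touching nothing.
It also fails if it takes over 72 s, if anything falls off the work surface, if the arm or the gripper's body presses on something with over 40 N, if the wrist force passes 120 N, or if a joint passes its speed limit or range.

## Working session

There is one attempt and no reset: what is moved stays moved. The work goes in short steps, Python scripts to look and compute and a tool call to move; the robot and the scene stay as the last step left them, time stands still between calls to the robot, and variables do not carry over. Pictures are saved under pics/ and viewed, at most 10 in all, crops included, and the job is handed in when it is done.

Besides the shell and the picture viewer there is one more tool, called after ">>>" as name([rows], argument=value, ...), one row to a line, values as JSON. step_arm: Moves the arm, as the interface text tells. Its arguments: {"type":"object","properties":{"plan":{"type":"array","items":{"type":"array","items":{"type":"number"}}},"grip_force":{"type":"number"}},"required":["plan"]}

```bash
mkdir -p pics; ls; cat > h.py <<'E'
import numpy as np, cv2
from cell import r, imaging
def get(n):
    d=imaging.get_image(n); d['name']=n; d['f']=d['frame'].shape[0]/2/np.tan(np.radians(d['vertical_fov'])/2); return d
def ray(d,u,v):
    x=(u-d['cx'])/d['f']; y=(v-d['cy'])/d['f']
    if d['name']=='wrist':
        t=np.hypot(x,y); s=np.sin(t)/t if t>1e-9 else 1; c=np.array([x*s,-y*s,-np.cos(t)])
    else: c=np.array([x,-y,-1.])
    P=np.array(d['pose']); w=P[:3,:3]@c; return P[:3,3],w/np.linalg.norm(w)
def onz(d,u,v,z):
    o,w=ray(d,u,v); return o+w*(z-o[2])/w[2]
def tri(*rs):
    A=0;b=0
    for o,w in rs:
        M=np.eye(3)-np.outer(w,w); A=A+M; b=b+M@o
    p=np.linalg.solve(A,b); return p,[np.linalg.norm((np.eye(3)-np.outer(w,w))@(p-o)) for o,w in rs]
def proj(d,p):
    P=np.array(d['pose']); c=P[:3,:3].T@(np.array(p)-P[:3,3]); x,y,z=c[0],-c[1],-c[2]
    if d['name']=='wrist':
        h=np.hypot(x,y); t=np.arctan2(h,z); x,y=x/h*t,y/h*t
    else: x,y=x/z,y/z
    return d['cx']+d['f']*x, d['cy']+d['f']*y
def mask(d,lo,hi,amin=20):
    hsv=cv2.cvtColor(d['frame'],cv2.COLOR_BGR2HSV)
    m=cv2.inRange(hsv,lo,hi) if lo[0]<=hi[0] else cv2.inRange(hsv,lo,(180,)+tuple(hi[1:]))|cv2.inRange(hsv,(0,)+tuple(lo[1:]),hi)
    cs,_=cv2.findContours(m,cv2.RETR_EXTERNAL,cv2.CHAIN_APPROX_NONE)
    return sorted([c for c in cs if cv2.contourArea(c)>=amin],key=cv2.contourArea,reverse=True)
E
python3 - <<'E'
from h import *
for n in ('scene','top','wrist'):
    d=get(n); cv2.imwrite(f'pics/{n}0.png',d['frame']); print(n,d['f'],d['cx'],d['cy'],np.round(d['pose'],3).tolist(),[k for k in d])
    for c in mask(d,(172,120,70),(8,255,255)):
        print(cv2.contourArea(c),np.round(cv2.minAreaRect(c),1) if 0 else cv2.minAreaRect(c))
s=r.state(); print(r.tip_reach,s['t'],np.round(s['orientation'],3).tolist(),s['finger_gap'])
E
```

```text
pics
scene 390.064009353653 281.73074170715864 210.8602849564751 [[-0.597, -0.516, 0.615, 1.141], [0.802, -0.389, 0.453, 0.38], [0.005, 0.764, 0.646, 0.668], [0.0, 0.0, 0.0, 1.0]] ['frame', 'vertical_fov', 'cx', 'cy', 'pose', 'name', 'f']
3261.5 ((114.6959457397461, 245.42567443847656), (87.41822052001953, 48.010276794433594), 35.53767776489258)
902.5 ((148.0, 187.99998474121094), (51.944942474365234, 25.972471237182617), 19.98310661315918)
764.5 ((185.26345825195312, 315.27899169921875), (23.951045989990234, 37.400787353515625), 46.63658142089844)
434.0 ((342.25445556640625, 197.14456176757812), (83.43640899658203, 6.496915340423584), 20.854455947875977)
132.0 ((426.2040100097656, 28.628000259399414), (24.95452117919922, 7.065975189208984), 10.30484676361084)
68.5 ((436.0, 255.00001525878906), (18.8271484375, 4.706787109375), 78.69007110595703)
51.5 ((180.5, 175.0), (6.0, 11.0), 90.0)
top 397.33210712414825 278.8841842000048 211.97102563077053 [[0.008, 0.997, -0.071, 0.484], [-1.0, 0.008, -0.009, 0.0], [-0.009, 0.071, 0.997, 1.181], [0.0, 0.0, 0.0, 1.0]] ['frame', 'vertical_fov', 'c
[... 293 characters left out ...]
7178497314453), 8.130102157592773)
70.0 ((372.5, 159.5), (9.0, 9.0), 90.0)
68.5 ((171.40000915527344, 231.3000030517578), (16.994117736816406, 4.9193501472473145), 63.43495178222656)
54.0 ((255.5, 14.0), (6.0, 21.0), 90.0)
41.0 ((370.8353271484375, 14.258817672729492), (8.67721939086914, 19.957603454589844), 77.47119140625)
34.5 ((142.5, 13.5), (17.0, 7.0), 0.0)
wrist 325.19226210127806 273.63807463614336 208.49211596750763 [[0.405, -0.877, -0.257, 0.15], [0.914, 0.389, 0.114, 0.534], [-0.0, -0.281, 0.96, 0.385], [0.0, 0.0, 0.0, 1.0]] ['frame', 'vertical_fov', 'cx', 'cy', 'pose', 'name', 'f']
0.1861 0.15 [[-0.915, 0.404, -0.0], [0.404, 0.915, -0.001], [0.0, -0.001, -1.0]] 0.09325457753934108
```

View pics/scene0.png

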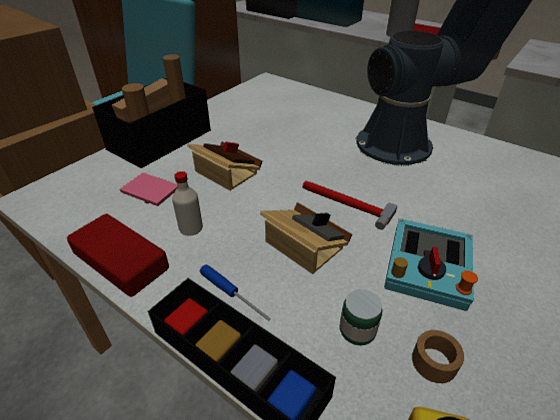

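View pics/top0.png

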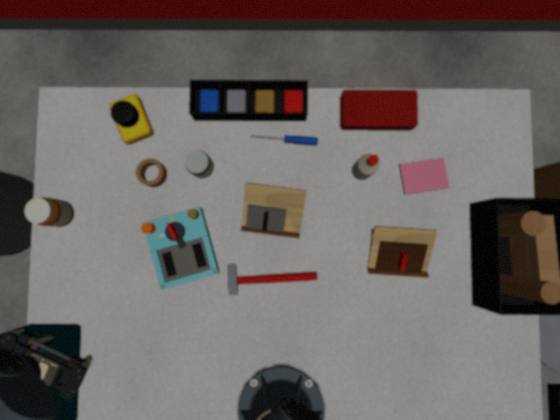

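Top view: the brown cover with the red rib is at (403,258), and the shell at (180,247) with its collar at (174,233). Things that could be mistaken for the cover are the grey spare at (266,220), the pink plate at (425,176), and the red box at (379,108). By the description I choose (403,258), and I'll check it in a close crop.

```bash
python3 - <<'E'
import cv2,numpy as np
t=cv2.imread('pics/top0.png'); s=cv2.imread('pics/scene0.png')
c=lambda i,x,y:cv2.resize(i[y:y+75,x:x+100],None,fx=4,fy=4,interpolation=cv2.INTER_CUBIC)
g=np.vstack([np.hstack([c(t,135,210),c(t,350,215)]),np.hstack([c(s,382,225),c(s,180,128)])])
cv2.imwrite('pics/crop1.png',np.clip(g*1.3,0,255).astype(np.uint8))
E
```

```text
(no output)
```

View pics/crop1.png

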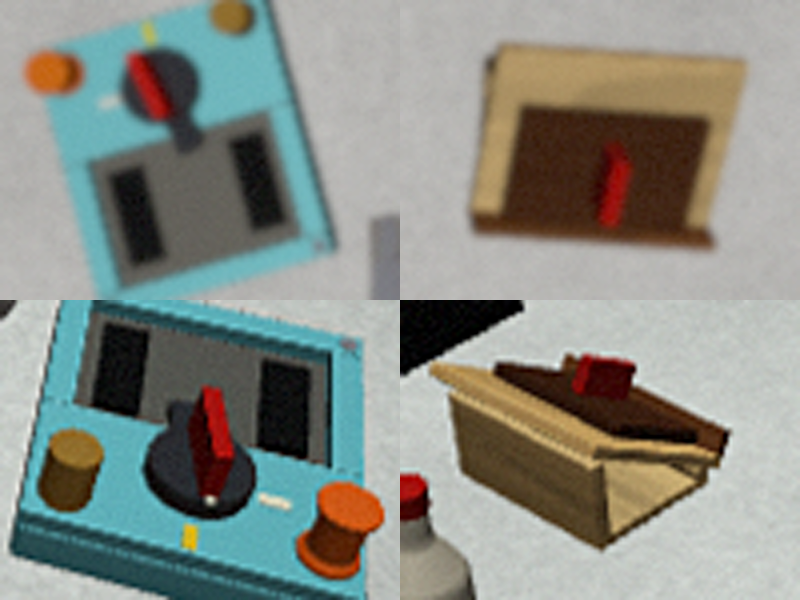

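The top-left tile shows the shell with the tongue over the pocket's edge (full-image (182,243)), its fin along (168,227)-(176,238), the yellow mark at (172,218) and the white mark at (162,235). On the right is the brown cover with its red rib, rest rib at (403,262), so the choice holds.

```bash
python3 - <<'E'
from h import *
t=get('top'); s=get('scene')
# shell top face: light blue
for d,n in((t,'top'),(s,'scene')):
    for c in mask(d,(80,60,60),(100,255,255),800):
        rr=cv2.minAreaRect(c); print(n,cv2.contourArea(c),rr)
        if n=='top': print(np.round([onz(d,*p,0.04)[:2] for p in cv2.boxPoints(rr)],3).tolist())
E={ 'yellow':((135+148/4,210+33/4),(382+190/4,225+(537-300)/4),),
 'white':((135+108/4,210+102/4),(382+275/4,225+(502-300)/4)),
 'spooltop':((135+50/4,210+70/4),(382+350/4,225+(508-300)/4)),
 'fintopA':((135+134/4,210+56/4),(382+222/4,225+(450-300)/4)),
 'fintopB':((135+160/4,210+112/4),(382+210/4,225+(390-300)/4)),
 'ribA':((350+(615-400)/4,215+145/4),(180+(583-400)/4,128+(358-300)/4)),
 'ribB':((350+(612-400)/4,215+215/4),(180+(632-400)/4,128+(362-300)/4))}
for k,(a,b) in E.items():
    p,e=tri(ray(t,*a),ray(s,*b)); print(k,np.round(p,4),np.round(e,4))
E
```

```text
top 1763.5 ((180.56324768066406, 247.7265625), (69.12613677978516, 60.278167724609375), 74.40718841552734)
[[0.532, 0.405], [0.58, 0.238], [0.39, 0.181], [0.343, 0.346]]
scene 5041.5 ((434.7058410644531, 263.3235168457031), (90.24308013916016, 73.43096160888672), 12.528807640075684)
scene 4559.0 ((157.5, 42.5), (85.0, 71.0), 90.0)
yellow [0.5452 0.3197 0.0375] [0.0002 0.0002]
white [0.4952 0.3471 0.0372] [0.0004 0.0004]
spooltop [0.5164 0.3785 0.0749] [0.0012 0.0012]
fintopA [0.5265 0.3164 0.0847] [0.0004 0.0004]
fintopB [0.4881 0.2969 0.0843] [0.0001 0.0001]
ribA [ 0.4563 -0.3258  0.1009] [0.0019 0.0019]
ribB [ 0.4062 -0.3294  0.0734] [0.0042 0.0042]
```

>>> step_arm([
  [-0.2,14,-10,-3,0,0,-6.5],
  [-0.2,14,-10,-3,0,0,-6.5],
  [-0.2,14,-10,-3,0,0,-6.5],
  [-0.2,14,-10,-3,0,0,-6.5],
  [-0.2,14,-10,-3,0,0,-6.5],
  [-0.2,14,-10,-3,0,0,-6.5],
  [-0.2,14,-10,-3,0,0,-6.5],
  [-0.2,14,-10,-3,0,0,-6.5],
  [-0.2,14,-10,-3,0,0,-6.5],
  [-0.2,14,-10,-3,0,0,-6.5],
  [-0.2,15,-10,-3,0,0,-6.5],
  [-0.2,15,-10,-3,0,0,-6.5],
  [-0.2,15,-10,-3,0,0,-6.5],
  [-0.2,15,-10,-3,0,0,-6.5],
  [-0.2,14,-10,-3,0,0,-6.5],
  [-0.2,14,-10,-3,0,0,-6.5],
  [-0.2,14,-10,-3,0,0,-6.5],
  [-0.2,14,-9,-3,0,0,-6.5],
  [-0.2,14,-9,-3,0,0,-6.5],
  [-0.2,14,-9,-3,0,0,-6.5],
], grip_force=25)

```text
t: 1.92
position: [0.5068, 0.3056, 0.3445]
orientation: [[0.9, 0.436, -0.0], [0.436, -0.9, -0.0], [-0.0, -0.0, -1.0]]
wrist_force: [-0.1, 0.2, -0.7]
finger_gap: 0.0372
gripper_force: 0.0
```

```bash
cat > fin.py <<'E'
from h import *
def show():
    s=r.state(); R=np.array(s['orientation'])
    print('t',round(s['t'],2),'p',np.round(np.array(s['position'])*1e3,1),'yawy',round(np.degrees(np.arctan2(R[1,1],R[0,1])),2),'z',np.round(R[:,2],3),'F',np.round(s['wrist_force'],1),'gap',round(s['finger_gap']*1e3,1),'gf',round(s['gripper_force'],1),'j6',round(s['joint_pos'][5],2))
E
python3 - <<'E'
from fin import *
show(); d=get('wrist'); cv2.imwrite('pics/w1.png',d['frame']); print(np.round(d['pose'],4).tolist()); np.save('w1.npy',d['pose'])
for c in mask(d,(170,120,50),(6,255,255),60): print('red',cv2.contourArea(c),cv2.minAreaRect(c))
E
```

```text
t 1.92 p [506.8 305.6 344.5] yawy -64.15 z [-0. -0. -1.] F [-0.1  0.2 -0.7] gap 37.2 gf 0.0 j6 1.58
[[0.4347, 0.8649, 0.2511, 0.5763], [-0.9006, 0.4174, 0.1217, 0.339], [0.0004, -0.279, 0.9603, 0.3249], [0.0, 0.0, 0.0, 1.0]]
red 848.0 ((273.6847229003906, 212.67196655273438), (69.06310272216797, 14.098154067993164), 87.95458984375)
```

View pics/w1.png

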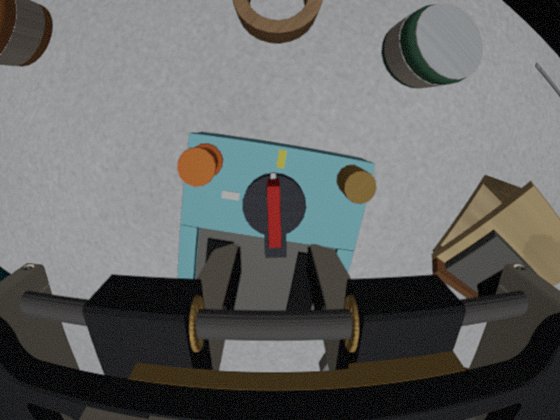

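Wrist view: red fin from (273,180) to (275,247), collar disc at (274,205), tick (273,177), yellow mark (282,158), white mark (230,195), shell rear corners (192,133) and (373,162).

```bash
python3 - <<'E'
from fin import *
d=get('wrist'); t=get('top'); show()
hsv=cv2.cvtColor(d['frame'],cv2.COLOR_BGR2HSV); print(hsv[175:255:4,274].tolist())
y=mask(d,(20,100,80),(35,255,255),20)
for c in y: print('yel',cv2.minAreaRect(c)[0],np.round(onz(d,*cv2.minAreaRect(c)[0],.04),4))
for a in((192,133),(373,162),(230,195)): print(a,np.round(onz(d,*a,.04),4))
a=onz(d,192,133,.04)-onz(d,373,162,.04); print('shell y ang',np.degrees(np.arctan2(a[1],a[0])))
m=mask(d,(85,60,60),(98,255,255),500)
for c in m[:2]: print('blue',cv2.contourArea(c),cv2.approxPolyDP(c,4,True)[:,0].tolist(), [np.round(onz(d,*map(float,p[0]),.04)[:2],4).tolist() for p in cv2.approxPolyDP(c,4,True)])
c=mask(d,(170,120,50),(6,255,255),300)[0][:,0]
vx,vy,x0,y0=cv2.fitLine(c.astype(np.float32),2,0,.01,.01).ravel()
for v in(195,220,245): u=x0+(v-y0)/vy*vx; print('fin',u,v,np.round(onz(d,float(u),v,.087),4))
# collar disc circle
k=cv2.inRange(hsv,(90,0,15),(140,120,75)); 
print('collar', [cv2.fitEllipse(q) for q in [max(cv2.findContours(k[160:245,235:315].copy(),0,1)[0],key=cv2.contourArea)]])
E
```

```text
t 2.07 p [506.5 305.7 344.3] yawy -63.8 z [-0.001 -0.    -1.   ] F [ 0.2  0.2 -0.4] gap 37.6 gf 0.0 j6 1.58
[[108, 32, 40], [178, 66, 54], [3, 209, 55], [4, 214, 88], [0, 187, 151], [0, 195, 148], [1, 193, 147], [2, 182, 150], [1, 194, 146], [1, 190, 149], [1, 187, 147], [1, 186, 148], [0, 197, 145], [2, 202, 145], [2, 198, 144], [1, 193, 145], [2, 187, 146], [1, 203, 143], [0, 193, 148], [106, 65, 51]]
yel (356.7500305175781, 187.24998474121094) [0.5545 0.2413 0.04  ]
yel (278.1351318359375, 159.68919372558594) [0.5459 0.3169 0.04  ]
(192, 133) [0.536  0.3966 0.04  ]
(373, 162) [0.582  0.2386 0.04  ]
(230, 195) [0.4985 0.3427 0.04  ]
shell y ang 106.23669472473352
blue 12338.0 [[186, 136], [185, 149], [209, 145], [221, 162], [205, 186], [181, 186], [176, 278], [193, 277], [197, 229], [262, 238], [243, 221], [240, 199], [252, 180], [268, 173], [289, 179], [302, 197], [301, 218], [283, 241], [332, 248], [347, 269], [362, 204], [347, 202], [333, 179], [345, 164], [369, 174], [370, 163], [254, 141]] [[0.5313, 0.4006], [0.5202, 0.3969], [0.5323, 0.378], [0.5228, 0.3621], [0.4965, 0.3669], [0.487, 0.3876], [0.3946, 0.3601], [0.4041, 0.3444], [0.4546, 0.3585], [0.4731, 0.2991], [0.4809, 0.322], [0.4989, 0.3329], [0.5195, 0.3302], [0.5313, 0.32], [0.5344, 0.3008], [0.5245, 0.2829], [0.5063, 0.2748], [0.4787, 0.2799], [0.4919, 0.234], [0.4782, 0.2089], [0.5427, 0.229], [0.5382, 0.243], [0.5515, 0.2649], [0.5685, 0.2614], [0.5705, 0.2367], [0.5799, 0.2407], [0.5519, 0.3431]]
fin 269.97195 195 [0.5245 0.3143 0.087 ]
fin 271.08838 220 [0.507  0.3052 0.087 ]
fin 272.20483 245 [0.4885 0.2956 0.087 ]
collar [((52.7417106628418, 47.586368560791016), (25.783348083496094, 71.94515228271484), 176.54653930664062)]
```

>>> step_arm([
  [-0.2,1,0,-25,0,0,1.2],
  [-0.2,0,0,-25,0,0,0],
  [-0.2,0,0,-25,0,0,0],
  [-0.2,0,0,-15,0,0,0],
  [-0.2,0,0,-8,0,0,0],
  [-0.2,0,0,0,0,0,0],
  [-1,0,0,0,0,0,0],
  [-1,0,0,0,0,0,0],
  [-1,0,0,0,0,0,0],
  [-1,0,0,0,0,0,0],
  [-1,0,0,0,0,0,0],
  [-1,0,0,0,0,0,0],
], grip_force=25)

```text
t: 3.07
position: [0.5074, 0.3059, 0.2475]
orientation: [[0.888, 0.46, 0.001], [0.46, -0.888, -0.0], [0.001, 0.001, -1.0]]
wrist_force: [0.2, -3.8, 5.9]
finger_gap: 0.0097
gripper_force: 25.0
```

```bash
python3 -c "
from fin import *
show()"
```

```text
t 3.07 p [507.4 305.9 247.5] yawy -62.6 z [ 0.001 -0.    -1.   ] F [ 0.2 -3.8  5.9] gap 9.7 gf 25.0 j6 1.56
```

>>> step_arm([
  [-1,0,0,0,0,0,4.2],
  [-1,0,0,0,0,0,4.2],
  [-1,0,0,0,0,0,4.2],
  [-1,0,0,0,0,0,4.2],
  [-1,0,0,0,0,0,4.2],
  [-1,0,0,0,0,0,4.2],
  [-1,0,0,0,0,0,4.2],
  [-1,0,0,0,0,0,4.2],
  [-1,0,0,0,0,0,4.2],
  [-1,0,0,0,0,0,4.2],
  [-1,0,0,0,0,0,4.2],
  [-1,0,0,0,0,0,4.2],
  [-1,0,0,0,0,0,4.2],
  [-1,0,0,0,0,0,4.2],
  [-1,0,0,0,0,0,4.2],
  [-1,0,0,0,0,0,4.2],
  [-1,0,0,0,0,0,4.2],
  [-1,0,0,0,0,0,4.2],
  [-1,0,0,0,0,0,4.2],
])

```text
t: 4.65
position: [0.5078, 0.3058, 0.2475]
orientation: [[-0.298, 0.954, 0.002], [0.954, 0.298, 0.0], [-0.001, 0.002, -1.0]]
wrist_force: [3.3, -5.2, 4.1]
finger_gap: 0.0099
gripper_force: 25.0
```

```bash
python3 -c "
from fin import *
show();print(r.state()['wrist_torque'])"
```

```text
t 4.65 p [507.8 305.8 247.5] yawy 17.37 z [ 0.002  0.    -1.   ] F [ 3.3 -5.2  4.1] gap 9.9 gf 25.0 j6 0.16
[-0.86005999 -0.39350014 -0.16981969]
```

Fin line now at 107.4°; I'll nudge on to feel the stop.

>>> step_arm([
  [-1,0,0,0,0,0,1],
  [-1,0,0,0,0,0,1],
  [-1,0,0,0,0,0,0],
])

```text
t: 4.9
position: [0.5078, 0.3057, 0.2475]
orientation: [[-0.329, 0.944, 0.002], [0.944, 0.329, 0.0], [-0.001, 0.002, -1.0]]
wrist_force: [3.1, -6.2, 3.5]
finger_gap: 0.0099
gripper_force: 25.1
```

```bash
python3 -c "
from fin import *
show();print(r.state()['wrist_torque'])"
```

```text
t 4.9 p [507.8 305.7 247.5] yawy 19.2 z [ 0.002  0.    -1.   ] F [ 3.1 -6.2  3.5] gap 9.9 gf 25.1 j6 0.13
[-0.94279194 -0.45075846 -0.3700012 ]
```

>>> step_arm([
  [-1,0,0,0,0,0,1],
  [-1,0,0,0,0,0,1],
  [-1,0,0,0,0,0,0],
])

```text
t: 5.15
position: [0.5078, 0.3057, 0.2475]
orientation: [[-0.361, 0.932, 0.002], [0.932, 0.361, 0.0], [-0.0, 0.002, -1.0]]
wrist_force: [3.7, -4.8, 2.9]
finger_gap: 0.0099
gripper_force: 26.0
```

```bash
python3 -c "
from fin import *
show();print(r.state()['wrist_torque'])"
```

```text
t 5.15 p [507.8 305.7 247.5] yawy 21.18 z [ 0.002  0.    -1.   ] F [ 3.7 -4.8  2.9] gap 9.9 gf 26.0 j6 0.09
[-0.94463671 -0.4364098  -0.49284147]
```

>>> step_arm([
  [-0.2,0,0,0,0,0,0],
  [-0.2,0,0,0,0,0,0],
  [-0.2,0,0,0,0,0,0],
  [-0.2,0,0,10,0,0,0],
  [-0.2,0,0,30,0,0,0],
  [-0.2,0,0,35,0,0,0],
  [-0.2,0,0,35,0,0,0],
  [-0.2,0,0,0,0,0,0],
])

```text
t: 5.82
position: [0.5079, 0.3068, 0.3641]
orientation: [[-0.362, 0.932, 0.009], [0.932, 0.361, 0.005], [0.001, 0.01, -1.0]]
wrist_force: [-0.3, -0.0, 0.3]
finger_gap: 0.0375
gripper_force: 0.0
```

```bash
python3 - <<'E'
from fin import *
show(); d=get('wrist'); cv2.imwrite('pics/w2.png',d['frame']); t=get('top'); cv2.imwrite('pics/top2.png',t['frame'])
c=mask(d,(170,120,100),(6,255,255),100)[0]; q=cv2.minAreaRect(c); print(q)
bp=[onz(d,*p,.087) for p in cv2.boxPoints(q)]; print(np.round(bp,4).tolist(), np.round(np.mean(bp,0),4))
L=max([bp[1]-bp[0],bp[2]-bp[1]],key=np.linalg.norm); print(np.degrees(np.arctan2(L[1],L[0])))
for c in mask(d,(18,100,80),(35,255,255),20): print('yel',cv2.minAreaRect(c)[0],np.round(onz(d,*cv2.minAreaRect(c)[0],.04),4))
E
```

```text
t 5.82 p [507.9 306.8 364.1] yawy 21.19 z [ 0.009  0.005 -1.   ] F [-0.3 -0.   0.3] gap 37.5 gf 0.0 j6 0.09
((270.09625244140625, 212.28680419921875), (12.118986129760742, 57.11994934082031), 2.4895529747009277)
[[0.5106, 0.2803, 0.087], [0.4951, 0.3273, 0.087], [0.5044, 0.3304, 0.087], [0.5204, 0.2835, 0.087]] [0.5076 0.3054 0.087 ]
108.23996569260294
yel (530.1094360351562, 188.75967407226562) [0.801  0.4343 0.04  ]
yel (296.7046813964844, 277.4932861328125) [0.5647 0.2352 0.04  ]
yel (353.8798828125, 327.5447692871094) [0.6559 0.1946 0.04  ]
yel (192.14479064941406, 328.2538146972656) [0.4777 0.1263 0.04  ]
yel (311.0, 202.0) [0.5461 0.3167 0.04  ]
```

View pics/w2.png

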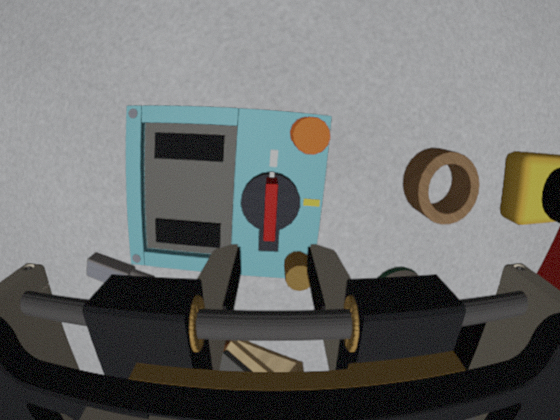

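Fin now at 108.2°, tick (272,173) against the white mark (273,158), so the collar is fully open. The pocket shows at (145..237,124..250), catches at (189,147) and (187,233).

```bash
python3 - <<'E'
from fin import *
d=get('wrist'); t=get('top')
def blob(d,box):
    x0,x1,y0,y1=box; g=cv2.cvtColor(d['frame'],cv2.COLOR_BGR2GRAY)[y0:y1,x0:x1]
    m=(g<38).astype(np.uint8); cs=cv2.findContours(m,0,1)[0]; c=max(cs,key=cv2.contourArea)
    q=cv2.minAreaRect(c); return (q[0][0]+x0,q[0][1]+y0),q[1],q[2]
W=[blob(d,(150,232,128,165)),blob(d,(150,232,215,247))]
T=[blob(t,(158,176,248,278)),blob(t,(190,208,240,270))]
for w,tt in zip(W,T):
    print(w,tt); p,e=tri(ray(d,*w[0]),ray(t,*tt[0])); print(np.round(p,4),np.round(e,4),np.round(onz(d,*w[0],.034),4))
a,b=[onz(d,*w[0],.034) for w in W]; print('pocket c',np.round((a+b)/2,4),'yang',np.degrees(np.arctan2(*(a-b)[:2][::-1])),np.linalg.norm(a-b))
# rim corner dots & pocket rim line of sight
for uv in((133,113),(138,258),(327,117)): print(uv,np.round(onz(d,*uv,.04),4))
E
```

```text
((190.87707138061523, 146.33563613891602), (69.06230926513672, 25.9115047454834), 3.0127875804901123) ((166.5, 262.5), (29.0, 17.0), 90.0)
[0.4189 0.3282 0.0511] [0.0001 0.0001] [0.4155 0.3252 0.034 ]
((188.96674346923828, 233.8907871246338), (65.88947296142578, 23.95595359802246), 4.864514350891113) ((198.85294342041016, 254.91176509857178), (22.070741653442383, 7.518603801727295), 75.96376037597656)
[0.4404 0.2402 0.0355] [0.0001 0.0001] [0.4403 0.2395 0.034 ]
pocket c [0.4279 0.2823 0.034 ] yang 106.15935455583053 0.08927652980380964
(133, 113) [0.35   0.3383 0.04  ]
(138, 258) [0.3947 0.1934 0.04  ]
(327, 117) [0.525  0.3965 0.04  ]
```

>>> step_arm([
  [-0.2,-6,-32,0,0,0,-5.8],
  [-0.2,-6,-32,0,0,0,-5.8],
  [-0.2,-6,-32,0,0,0,-5.8],
  [-0.2,-6,-32,0,0,0,-5.8],
  [-0.2,-6,-32,0,0,0,-5.8],
  [-0.2,-6,-32,0,0,0,-5.8],
  [-0.2,-6,-32,0,0,0,-5.8],
  [-0.2,-6,-32,0,0,0,-5.8],
  [-0.2,-6,-32,0,0,0,-5.8],
  [-0.2,-6,-32,0,0,0,-5.8],
  [-0.2,-6,-32,0,0,0,-5.8],
  [-0.2,-6,-32,0,0,0,-5.8],
  [-0.2,-6,-32,0,0,0,-5.8],
  [-0.2,-6,-32,0,0,0,-5.8],
  [-0.2,-6,-32,0,0,0,-5.8],
  [-0.2,-6,-32,0,0,0,-5.8],
  [-0.2,-6,-32,0,0,0,-5.8],
  [-0.2,-6,-32,0,0,0,-5.8],
  [-0.2,-6,-32,0,0,0,-5.8],
  [-0.2,-6,-25,0,0,0,-5],
])

```text
t: 7.68
position: [0.3863, -0.3288, 0.3555]
orientation: [[0.997, -0.076, -0.002], [-0.076, -0.997, 0.001], [-0.002, -0.001, -1.0]]
wrist_force: [0.1, -0.7, 0.2]
finger_gap: 0.0371
gripper_force: 0.0
```

```bash
python3 - <<'E'
from fin import *
r_=get('wrist'); d=get('wrist'); show(); cv2.imwrite('pics/w3.png',d['frame']); np.savez('w3.npz',**{k:v for k,v in d.items()})
for c in mask(d,(170,120,80),(6,255,255),100): print('red',cv2.contourArea(c),cv2.minAreaRect(c))
E
```

```text
t 7.78 p [ 386.2 -329.5  355.4] yawy -94.39 z [-0.001  0.001 -1.   ] F [ 0.4  0.  -0.1] gap 37.2 gf 0.0 j6 0.85
red 1322.5 ((38.115379333496094, 221.07691955566406), (19.023265838623047, 80.60372924804688), 78.69007110595703)
red 1020.5 ((269.5, 156.5), (69.0, 17.0), 90.0)
```

View pics/w3.png

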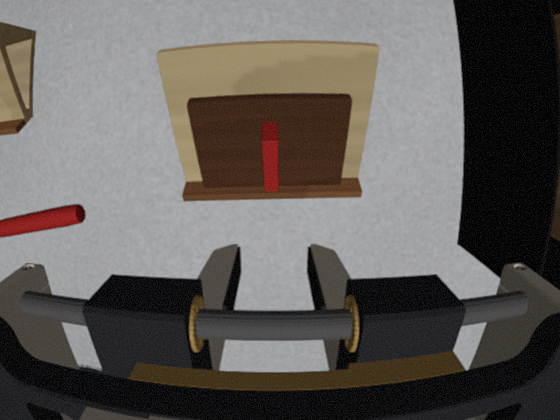

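The cover fills (190..350,95..187); rib top (270,139)-(270,191), its upper end face (270,122-138), lip along v≈190.

```bash
python3 - <<'E'
from fin import *
d=dict(np.load('w3.npz')); d['name']='wrist'; d={k:(v if k in('frame','name','pose') else float(v)) for k,v in d.items()}; d['name']='wrist'
t=get('top'); s=get('scene')
g=d['frame']; hsv=cv2.cvtColor(g,cv2.COLOR_BGR2HSV); print('v',hsv[118:196:3,270,2].tolist())
def corners(d,box,lo,hi):
    x0,x1,y0,y1=box; hs=cv2.cvtColor(d['frame'][y0:y1,x0:x1],cv2.COLOR_BGR2HSV); m=cv2.inRange(hs,lo,hi)
    m=cv2.morphologyEx(m,cv2.MORPH_CLOSE,np.ones((9,9))); m=cv2.morphologyEx(m,cv2.MORPH_OPEN,np.ones((5,5)))
    c=cv2.convexHull(max(cv2.findContours(m,0,1)[0],key=cv2.contourArea)); 
    return (cv2.approxPolyDP(c,4,True)[:,0]+[x0,y0]).tolist()
print(corners(d,(150,390,60,200),(0,60,20),(14,255,85)))
print(corners(t,(368,436,232,278),(0,60,20),(14,255,80)))
P={'UL':((190,98),(381.25,241.75)),'UR':((350,95),(427,245)),'LL':((203,187),(375.75,268.25)),'LR':((343,184),(422,270.5)),'ribU':((270,139),(403.7,250.8)),'ribL':((270.5,190),(402.5,271))}
for k,(a,b) in P.items():
    p,e=tri(ray(d,*a),ray(t,*b)); print(k,np.round(p,4),np.round(e,4))
for k,z in(('139',.106),('190',.08)): print(np.round(onz(d,270,float(k),z),4))
E
```

```text
v [57, 73, 105, 105, 107, 109, 113, 106, 143, 139, 137, 137, 137, 140, 140, 137, 135, 140, 137, 140, 140, 140, 142, 137, 141, 95]
[[350, 97], [351, 189], [185, 194], [190, 99], [256, 94]]
[[425, 245], [420, 269], [375, 272], [381, 243]]
UL [ 0.4836 -0.2732  0.077 ] [0.0012 0.0012]
UR [ 0.4755 -0.4018  0.0707] [0.0011 0.0011]
LL [ 0.4054 -0.2662  0.0405] [0.0018 0.0018]
LR [ 0.4013 -0.3928  0.0579] [0.0028 0.0028]
ribU [ 0.4518 -0.3334  0.0841] [0.0065 0.0065]
ribL [ 0.4027 -0.331   0.0749] [0.0002 0.0002]
[ 0.4469 -0.3347  0.106 ]
[ 0.4041 -0.3307  0.08  ]
```

>>> step_arm([
  [-0.2,-13,1,-8,-0.38,-5,0],
  [-0.2,-13,1,-8,-0.38,-5,0],
  [-0.2,-13,1,-8,-0.38,-5,0],
  [-0.2,-14,1,-8,-0.38,-5,0],
  [-0.2,-14,2,-8,-0.38,-5,0],
  [-0.2,-14,1,-8,-0.38,-5,0],
  [-0.2,0,0,0,0,0,0],
  [-0.2,0,0,0,0,0,0],
])

```text
t: 8.55
position: [0.3082, -0.3193, 0.3096]
orientation: [[0.871, -0.07, 0.487], [-0.061, -0.998, -0.034], [0.488, -0.0, -0.873]]
wrist_force: [-0.7, -0.0, -0.4]
finger_gap: 0.0374
gripper_force: 0.0
```

```bash
python3 - <<'E'
from fin import *
d=get('wrist'); show(); cv2.imwrite('pics/w4.png',d['frame']); np.savez('w4.npz',**{k:v for k,v in d.items()})
for c in mask(d,(170,120,80),(6,255,255),100): print('red',cv2.contourArea(c),cv2.boundingRect(c),cv2.minAreaRect(c))
E
```

```text
t 8.6 p [ 308.7 -319.6  310. ] yawy -93.98 z [ 0.487 -0.034 -0.873] F [0.8 0.1 0.3] gap 37.3 gf 0.0 j6 0.05
red 1551.5 (486, 0, 74, 38) ((522.5, 18.5), (37.0, 73.0), 90.0)
red 1048.0 (272, 191, 17, 71) ((280.0, 226.0), (70.0, 16.0), 90.0)
red 272.0 (49, 280, 22, 17) ((59.5, 288.0), (16.0, 21.0), 90.0)
```

View pics/w4.png

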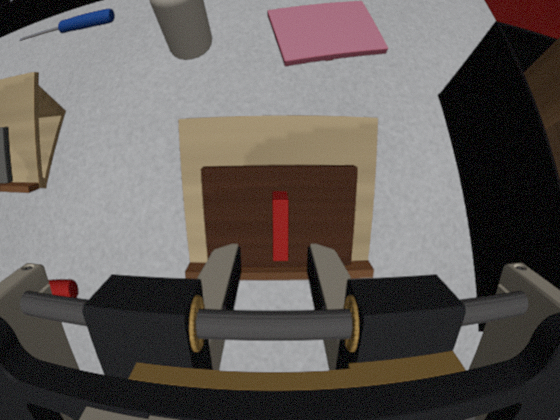

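Rib top now shows from about (280,199) to (281,261), centred between the fingers about x 277; plate upper corners at (203,167), (355,166).

```bash
python3 - <<'E'
from fin import *
def ld(f):
    d=dict(np.load(f)); d={k:(v if k in('frame','pose') else v.item()) for k,v in d.items()}; return d
a,b=ld('w3.npz'),ld('w4.npz')
h=cv2.cvtColor(b['frame'],cv2.COLOR_BGR2HSV); print(h[188:266,280,2].tolist())
print([ (v,[int(x) for x in np.where((h[v,260:300,1]>150)&(h[v,260:300,2]>120))[0][[0,-1]]+260]) for v in (215,235,255)])
ha=cv2.cvtColor(a['frame'],cv2.COLOR_BGR2HSV);print([ (v,[int(x) for x in np.where((ha[v,250:290,1]>150)&(ha[v,250:290,2]>120))[0][[0,-1]]+250]) for v in (145,165,185)])
P={'UL':((190,98),(203,167)),'UR':((350,95.5),(355.5,166)),'ribL':((270.5,191),(281,261.5))}
for v3,v4 in((140,202),(141,200)): P[f'ribU{v3},{v4}']=((270,v3),(280,v4))
for k,(u,v) in P.items():
    p,e=tri(ray(a,*u),ray(b,*v)); print(k,np.round(p,4),np.round(e,4))
E
```

```text
[62, 64, 62, 88, 90, 98, 95, 96, 98, 94, 92, 108, 142, 145, 143, 145, 144, 141, 147, 145, 143, 143, 145, 144, 145, 144, 148, 144, 145, 142, 142, 143, 147, 141, 141, 143, 144, 145, 146, 145, 146, 143, 144, 145, 142, 145, 143, 143, 144, 144, 143, 144, 144, 142, 144, 144, 147, 143, 144, 147, 145, 142, 146, 146, 141, 142, 144, 146, 145, 144, 148, 146, 123, 83, 61, 64, 60, 56]
[(215, [273, 287]), (235, [273, 287]), (255, [273, 287])]
[(145, [263, 277]), (165, [264, 277]), (185, [265, 277])]
UL [ 0.4853 -0.2719  0.0728] [0.0004 0.0004]
UR [ 0.4757 -0.401   0.0768] [0.0003 0.0003]
ribL [ 0.4014 -0.3314  0.0725] [0.0007 0.0007]
ribU140,202 [ 0.4451 -0.3343  0.0909] [0.0001 0.0001]
ribU141,200 [ 0.4449 -0.3343  0.0978] [0.0002 0.0002]
```

>>> step_arm([
  [-0.2,-14,-4,-1,0,-0.8,0],
  [-0.2,9,-1,-16,0,0,0],
  [-0.2,9,0,-16,0,0,0],
  [-0.2,10,-1,-17,0,0,0],
  [-0.2,0,0,0,0,0,0],
  [-0.2,0,0,0,0,0,0],
])

```text
t: 9.1
position: [0.323, -0.3256, 0.2598]
orientation: [[0.863, -0.068, 0.5], [-0.059, -0.998, -0.033], [0.501, -0.001, -0.865]]
wrist_force: [0.5, -0.0, -0.8]
finger_gap: 0.0376
gripper_force: 0.0
```

```bash
python3 - <<'E'
from fin import *
d=get('wrist'); show(); s=r.state(); cv2.imwrite('pics/w5.png',d['frame']); np.savez('w5.npz',**{k:v for k,v in d.items()})
R=np.array(s['orientation']); print(R.round(3).tolist())
h=cv2.cvtColor(d['frame'],cv2.COLOR_BGR2HSV)
for c in mask(d,(170,120,80),(6,255,255),100): print('red',cv2.contourArea(c),cv2.boundingRect(c))
c=[c for c in mask(d,(170,120,80),(6,255,255),100) if 230<cv2.boundingRect(c)[0]<300][0]; x,y,w,hh=cv2.boundingRect(c)
print(h[y-3:y+hh+3,x+w//2,2].tolist())
m=cv2.inRange(h,(0,60,20),(14,255,85)); ys=[]
for u in (x-40,x-25,x+w+25,x+w+40): 
    col=np.where(m[60:300,u])[0]; ys.append((u,int(col[0])+60 if len(col) else None))
print('upper edge',ys)
for v in (y,y-10): row=np.where(m[v,100:450])[0]; print(v,row[[0,-1]]+100)
E
```

```text
t 9.15 p [ 322.7 -325.8  260.3] yawy -93.91 z [ 0.501 -0.034 -0.865] F [-0.4 -0.3 -0.1] gap 37.0 gf 0.0 j6 -0.14
[[0.863, -0.068, 0.501], [-0.059, -0.998, -0.034], [0.502, 0.0, -0.865]]
red 1664.5 (263, 197, 22, 88)
red 371.5 (503, 0, 57, 15)
[64, 63, 69, 85, 96, 97, 98, 94, 101, 103, 99, 100, 100, 92, 112, 151, 150, 149, 148, 149, 152, 151, 151, 149, 151, 152, 147, 145, 147, 151, 150, 149, 148, 152, 147, 149, 152, 148, 152, 146, 149, 151, 150, 147, 147, 151, 150, 146, 151, 148, 151, 149, 149, 149, 147, 150, 155, 151, 150, 150, 147, 151, 150, 148, 150, 152, 148, 152, 147, 149, 150, 151, 148, 147, 150, 151, 149, 152, 147, 148, 148, 150, 148, 149, 153, 148, 150, 148, 153, 135, 87, 65, 63, 60]
upper edge [(223, 167), (238, 166), (310, 166), (325, 165)]
197 [180 366]
187 [179 367]
```

View pics/w5.png

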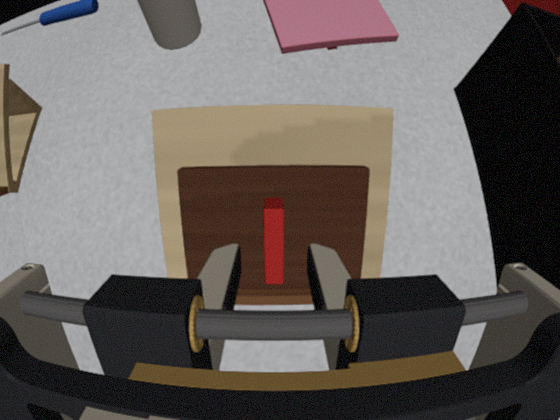

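Now looking squarely at the plate: upper corners (179,167) and (368,166); rib top (274,208)-(274,284), between the fingers (240..308 at v≈250).

```bash
python3 - <<'E'
from fin import *
from scipy.optimize import brentq
d=dict(np.load('w5.npz')); d={k:(v if k in('frame','pose') else v.item()) for k,v in d.items()}
s=r.state(); R=np.array(s['orientation']); p=np.array(s['position'])
def onD(uv,D):
    o,w=ray(d,*uv); o=R.T@(o-p); w=R.T@w; return o+w*(D-o[2])/w[2]
for n,a,b,L in(('edge',(179,168),(368,167),.13),('rib',(274,208.7),(274,283.7),.05)):
    f=lambda D:np.linalg.norm(onD(a,D)-onD(b,D))-L
    D=brentq(f,.1,.4); print(n,'D',round(D,4),np.round(onD(a,D),4),np.round(onD(b,D),4))
print(np.round([(onD((274,208.7),D)+onD((274,283.7),D))/2 for D in(.195,.2,.205)],4))
print('edge mid at D', [np.round((onD((179,168),D)+onD((368,167),D))/2,4).tolist() for D in(.22,.225,.23,.235)])
E
```

```text
edge D 0.2354 [ 0.044  -0.0649  0.2354] [0.0445 0.0651 0.2354]
rib D 0.2027 [0.0242 0.0004 0.2027] [-0.0258  0.0004  0.2027]
[[ 0.0025  0.0004  0.195 ]
 [ 0.0004  0.0004  0.2   ]
 [-0.0017  0.0004  0.205 ]]
edge mid at D [[0.0466, 0.0001, 0.22], [0.0458, 0.0001, 0.225], [0.045, 0.0001, 0.23], [0.0443, 0.0001, 0.235]]
```

>>> step_arm([
  [-0.2,7,-0.5,-12,0,0,0],
  [-0.2,7,-0.5,-12,0,0,0],
  [-0.2,6.5,-0.4,-11.5,0,0,0],
  [-0.2,0,0,0,0,0,0],
  [-0.2,0,0,0,0,0,0],
])

```text
t: 9.57
position: [0.3427, -0.3274, 0.2251]
orientation: [[0.862, -0.069, 0.502], [-0.06, -0.998, -0.035], [0.503, 0.0, -0.864]]
wrist_force: [-0.4, -0.4, -0.3]
finger_gap: 0.0375
gripper_force: 0.0
```

>>> step_arm([
  [-1,0,0,0,0,0,0],
  [-1,0,0,0,0,0,0],
  [-1,0,0,0,0,0,0],
  [-1,0,0,0,0,0,0],
  [-1,0,0,0,0,0,0],
  [-1,0,0,0,0,0,0],
], grip_force=45)

```text
t: 10.07
position: [0.3425, -0.3274, 0.2247]
orientation: [[0.862, -0.07, 0.502], [-0.06, -0.998, -0.036], [0.503, 0.001, -0.864]]
wrist_force: [-4.7, 2.1, 7.3]
finger_gap: 0.0117
gripper_force: 45.0
```

>>> step_arm([
  [-1,-4,0.3,7,0,0,0],
  [-1,-8,0.6,14,0,0,0],
  [-1,-10,0.6,18,0,0,0],
  [-1,-10,0.6,18,0,0,0],
  [-1,5,5,20,0.35,5,0],
  [-1,10,10,15,0.35,5,0],
  [-1,15,20,10,0.35,5,0],
  [-1,15,25,5,0.35,5,0],
  [-1,15,30,0,0.35,5,0],
  [-1,15,30,0,0.35,5,0],
  [-1,5,30,0,0,0,2],
  [-1,5,30,0,0,0,2],
  [-1,5,30,0,0,0,2],
  [-1,5,30,0,0,0,2],
  [-1,5,30,0,0,0,2],
  [-1,5,30,0,0,0,2],
  [-1,5,30,0,0,0,2],
  [-1,3,30,0,0,0,2],
  [-1,3,30,0,0,0,2],
  [-1,3,30,0,0,0,2],
])

```text
t: 11.73
position: [0.4237, 0.0891, 0.321]
orientation: [[0.958, 0.28, 0.056], [0.279, -0.96, 0.025], [0.061, -0.008, -0.998]]
wrist_force: [-0.0, -0.3, -2.2]
finger_gap: 0.0115
gripper_force: 45.0
```

```bash
python3 -c "
from fin import *
show();print(np.round(r.state()['orientation'],4).tolist())"
```

```text
t 11.73 p [423.7  89.1 321. ] yawy -73.77 z [ 0.056  0.025 -0.998] F [-0.  -0.3 -2.2] gap 11.5 gf 45.0 j6 1.36
[[0.9585, 0.2795, 0.0564], [0.2785, -0.9601, 0.0248], [0.0611, -0.0081, -0.9981]]
```

>>> step_arm([
  [-1,0,27,0,-0.4,1,0],
  [-1,0,30,0,-0.5,1.1,0],
  [-1,1,30,0,-0.5,1.1,0],
  [-1,1,30,0,0,0,0],
  [-1,1,30,0,0,0,0],
  [-1,1,30,0,0,0,0],
  [-1,0,16,0,0,0,0],
  [-1,0,0,0,0,0,0],
  [-1,0,0,0,0,0,0],
])

```text
t: 12.48
position: [0.4277, 0.2808, 0.3207]
orientation: [[0.96, 0.279, 0.0], [0.279, -0.96, -0.0], [0.0, 0.0, -1.0]]
wrist_force: [0.1, -0.5, -2.1]
finger_gap: 0.0118
gripper_force: 45.0
```

```bash
python3 - <<'E'
from fin import *
d=get('wrist'); show(); s=r.state(); cv2.imwrite('pics/w6.png',d['frame'])
R=np.array(s['orientation']); p=np.array(s['position']); print(R.round(4).tolist())
h=cv2.cvtColor(d['frame'],cv2.COLOR_BGR2HSV); m=cv2.inRange(h,(0,60,20),(14,255,90)); 
def onD(uv,D):
    o,w=ray(d,*uv); o=R.T@(o-p); w=R.T@w; return o+w*(D-o[2])/w[2]
for u in(160,200,240,300,340,380): 
    col=np.where(m[60:260,u])[0]
    if len(col): print(u,col[0]+60, [np.round(onD((u,col[0]+60.),D),4).tolist() for D in (.187,.191,.195)])
for v in (170,185,200): 
    row=np.where(m[v,80:480])[0]
    if len(row): print(v,row[[0,-1]]+80,[np.round(onD((u+80.,v),.191),4).tolist() for u in row[[0,-1]]])
# pocket as seen: catches etc
E
```

```text
t 12.53 p [427.8 280.1 320.8] yawy -73.85 z [ 0. -0. -1.] F [ 0.6 -0.1 -1.9] gap 11.4 gf 45.0 j6 1.78
[[0.9605, 0.2781, 0.0002], [0.2781, -0.9605, -0.0002], [0.0001, 0.0003, -1.0]]
160 180 [[0.0449, -0.0624, 0.187], [0.0441, -0.0639, 0.191], [0.0434, -0.0654, 0.195]]
200 75 [[0.1, -0.0381, 0.187], [0.1006, -0.039, 0.191], [0.1011, -0.0399, 0.195]]
240 177 [[0.0459, -0.018, 0.187], [0.0451, -0.0185, 0.191], [0.0444, -0.0189, 0.195]]
300 176 [[0.0464, 0.0134, 0.187], [0.0456, 0.0138, 0.191], [0.0449, 0.0141, 0.195]]
340 61 [[0.1072, 0.0336, 0.187], [0.1079, 0.0344, 0.191], [0.1087, 0.0352, 0.195]]
380 178 [[0.0459, 0.0573, 0.187], [0.0451, 0.0587, 0.191], [0.0444, 0.0601, 0.195]]
170 [468 471] [[0.0517, 0.1172, 0.191], [0.0518, 0.1195, 0.191]]
185 [159 388] [[0.0413, -0.0648, 0.191], [0.0412, 0.0638, 0.191]]
200 [160 387] [[0.0326, -0.0649, 0.191], [0.0325, 0.064, 0.191]]
```

View pics/w6.png

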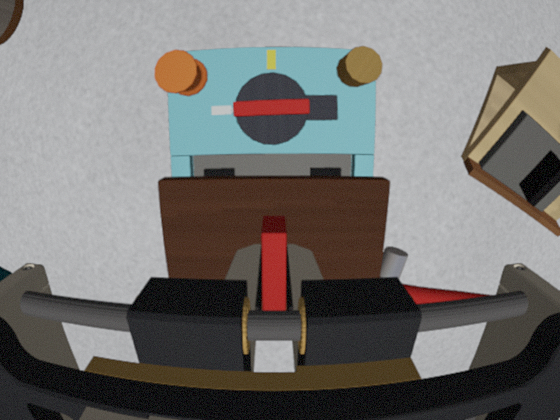

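Held plate is level and centred on the tool (upper edge at v≈177, side edges 159/388). The pocket's far edge is at v≈154 and its sides at u≈191/353. I'll check the pocket centre from this view.

```bash
python3 - <<'E'
from fin import *
d=get('wrist'); show(); h=cv2.cvtColor(d['frame'],cv2.COLOR_BGR2HSV)
b=cv2.inRange(h,(82,70,60),(100,255,255))
far=[]
for u in(215,235,300,330):
    col=np.where(b[140:176,u])[0]; v=col[-1]+140+.5; q=onz(d,u,v,.04); far.append(q); print('far',u,v,np.round(q,4))
for v in(162,166,170):
    row=b[v,170:380]; ii=np.where(row[:50])[0][-1]+170+.5; jj=np.where(row[150:])[0][0]+320-.5
    A=onz(d,ii,v,.04);B=onz(d,jj,v,.04); print('sides',ii,jj,np.round(A,4),np.round(B,4),'w',np.linalg.norm(A-B), 'mid',np.round((A+B)/2,4))
    M=(A+B)/2; a=far[-1]-far[0]; 
    ang=np.arctan2(a[1],a[0])+np.pi/2; X=np.array([np.cos(ang),np.sin(ang)]); Y=np.array([-X[1],X[0]])
    F=np.mean(far,0)[:2]; c=F+Y*((M[:2]-F)@Y)-.048*X; print('ang',np.degrees(ang),'centre',np.round(c,4))
E
```

```text
t 12.58 p [427.9 279.8 320.9] yawy -73.9 z [ 0. -0. -1.] F [-0.6  0.7 -2.4] gap 11.6 gf 45.0 j6 1.78
far 215 153.5 [0.4607 0.3389 0.04  ]
far 235 153.5 [0.465 0.323 0.04 ]
far 300 152.5 [0.4802 0.2728 0.04  ]
far 330 152.5 [0.4874 0.2493 0.04  ]
sides 191.5 350.5 [0.4488 0.3564 0.04  ] [0.485  0.2304 0.04  ] w 0.13111620787870404 mid [0.4669 0.2934 0.04  ]
ang 16.541242643892396 centre [0.4275 0.2817]
sides 191.5 350.5 [0.4456 0.3556 0.04  ] [0.4818 0.2293 0.04  ] w 0.13143153309513997 mid [0.4637 0.2925 0.04  ]
ang 16.541242643892396 centre [0.4275 0.2817]
sides 192.5 350.5 [0.4425 0.354  0.04  ] [0.4787 0.2282 0.04  ] w 0.13089749876697426 mid [0.4606 0.2911 0.04  ]
ang 16.541242643892396 centre [0.4276 0.2813]
```

>>> step_arm([
  [-1,-0.3,1.5,-10,0,0,0.3],
  [-1,0,0,-20,0,0,0],
  [-1,0,0,-20,0,0,0],
  [-1,0,0,-15,0,0,0],
  [-1,0,0,-8,0,0,0],
  [-1,0,0,0,0,0,0],
  [-1,0,0,0,0,0,0],
])

```text
t: 13.17
position: [0.4279, 0.2818, 0.2481]
orientation: [[0.959, 0.282, 0.001], [0.282, -0.959, 0.0], [0.001, -0.0, -1.0]]
wrist_force: [0.1, 0.3, -1.3]
finger_gap: 0.0115
gripper_force: 45.0
```

```bash
python3 -c "
from fin import *
show();print(np.round(r.state()['orientation'],4).tolist())"
```

```text
t 13.17 p [427.9 281.8 248.1] yawy -73.6 z [ 0.001  0.    -1.   ] F [ 0.1  0.3 -1.3] gap 11.5 gf 45.0 j6 1.78
[[0.9593, 0.2823, 0.0006], [0.2823, -0.9593, 0.0003], [0.0007, -0.0001, -1.0]]
```

Spot on. Now down slowly to the catches.

>>> step_arm([
  [-1,0,0,-2,0,0,0],
  [-1,0,0,-2,0,0,0],
  [-1,0,0,-2,0,0,0],
  [-1,0,0,0,0,0,0],
])

```text
t: 13.5
position: [0.4277, 0.2821, 0.2422]
orientation: [[0.959, 0.283, 0.001], [0.283, -0.959, 0.001], [0.001, -0.0, -1.0]]
wrist_force: [-0.4, 0.2, -1.3]
finger_gap: 0.0118
gripper_force: 45.0
```

>>> step_arm([
  [-1,0,0,-1.5,0,0,0],
  [-1,0,0,-1.5,0,0,0],
  [-1,0,0,0,0,0,0],
])

```text
t: 13.75
position: [0.4277, 0.2821, 0.239]
orientation: [[0.959, 0.283, 0.001], [0.283, -0.959, 0.001], [0.001, -0.0, -1.0]]
wrist_force: [-0.7, -0.5, -2.7]
finger_gap: 0.0114
gripper_force: 45.0
```

>>> step_arm([
  [-1,0,0,-1.5,0,0,0],
  [-1,0,0,-1.5,0,0,0],
  [-1,0,0,0,0,0,0],
])

```text
t: 14.0
position: [0.4276, 0.2821, 0.2359]
orientation: [[0.959, 0.283, 0.001], [0.283, -0.959, 0.0], [0.001, -0.0, -1.0]]
wrist_force: [0.3, 0.7, -2.8]
finger_gap: 0.0119
gripper_force: 45.0
```

>>> step_arm([
  [-1,0,0,-1,0,0,0],
  [-1,0,0,-1,0,0,0],
  [-1,0,0,0,0,0,0],
])

```text
t: 14.25
position: [0.4277, 0.2821, 0.2343]
orientation: [[0.959, 0.283, 0.001], [0.283, -0.959, 0.001], [0.001, -0.0, -1.0]]
wrist_force: [-1.6, 0.3, 0.5]
finger_gap: 0.012
gripper_force: 45.0
```

>>> step_arm([
  [-1,0,0,-1,0,0,0],
  [-1,0,0,-1,0,0,0],
  [-1,0,0,0,0,0,0],
])

```text
t: 14.5
position: [0.4277, 0.2821, 0.2324]
orientation: [[0.959, 0.283, 0.001], [0.283, -0.959, 0.001], [0.001, -0.0, -1.0]]
wrist_force: [-2.1, -1.4, 4.3]
finger_gap: 0.0116
gripper_force: 45.0
```

>>> step_arm([
  [-1,0,0,-1,0,0,0],
  [-1,0,0,-1,0,0,0],
  [-1,0,0,0,0,0,0],
])

```text
t: 14.75
position: [0.4277, 0.2821, 0.2304]
orientation: [[0.959, 0.283, 0.001], [0.283, -0.959, 0.001], [0.001, -0.0, -1.0]]
wrist_force: [-1.4, -2.0, 3.4]
finger_gap: 0.012
gripper_force: 45.0
```

>>> step_arm([
  [-1,0,0,-1,0,0,0],
  [-1,0,0,-1,0,0,0],
  [-1,0,0,0,0,0,0],
])

```text
t: 15.0
position: [0.4277, 0.2821, 0.2289]
orientation: [[0.959, 0.283, 0.001], [0.283, -0.959, 0.001], [0.001, -0.0, -1.0]]
wrist_force: [-5.7, -2.3, 12.5]
finger_gap: 0.0116
gripper_force: 45.0
```

>>> step_arm([
  [-1,0,0,-1,0,0,0],
  [-1,0,0,0,0,0,0],
])

```text
t: 15.17
position: [0.4277, 0.2822, 0.2288]
orientation: [[0.959, 0.283, 0.001], [0.283, -0.959, 0.001], [0.001, -0.0, -1.0]]
wrist_force: [-9.9, -4.8, 28.4]
finger_gap: 0.0115
gripper_force: 45.0
```

>>> step_arm([
  [-1,0,0,1.2,0,0,0],
  [-0.3,0,0,0,0,0,0],
  [-0.3,0,0,0,0,0,0],
  [-0.3,0,0,0,0,0,0],
  [-0.3,0,0,5,0,0,0],
  [-0.3,0,0,25,0,0,0],
  [-0.3,0,0,30,0,0,0],
  [-0.3,-10,-3,30,0,0,0],
  [-0.3,-15,-5,20,0,0,0],
  [-0.3,-15,-5,0,0,0,0],
  [-0.3,-10,-3,0,0,0,0],
  [-0.3,0,0,0,0,0,0],
])

```text
t: 16.17
position: [0.3763, 0.2657, 0.3383]
orientation: [[0.959, 0.283, 0.0], [0.283, -0.959, 0.0], [0.0, -0.0, -1.0]]
wrist_force: [-0.1, -0.6, -0.3]
finger_gap: 0.0326
gripper_force: 0.0
```

```bash
python3 - <<'E'
from fin import *
d=get('wrist'); t=get('top'); s=get('scene'); show()
c=lambda i,x,y,w,h,f:cv2.resize(i['frame'][y:y+h,x:x+w],(400,300) if f else (800,300),interpolation=cv2.INTER_CUBIC)
g=np.vstack([np.hstack([c(t,135,210,100,75,1),c(s,382,210,100,75,1)]),cv2.resize(d['frame'][60:260,120:420],(450,300))[:, :].copy() if 0 else np.hstack([cv2.resize(d['frame'][40:265,125:425],(400,300)),np.zeros((300,400,3),np.uint8)])])
cv2.imwrite('pics/chk.png',np.clip(g*1.4,0,255).astype(np.uint8)); np.savez('w7.npz',**d)
E
```

```text
t 16.32 p [378.2 266.3 338. ] yawy -73.57 z [ 0.001  0.    -1.   ] F [-0.3  0.1  0.5] gap 32.5 gf 0.0 j6 1.8
```

View pics/chk.png

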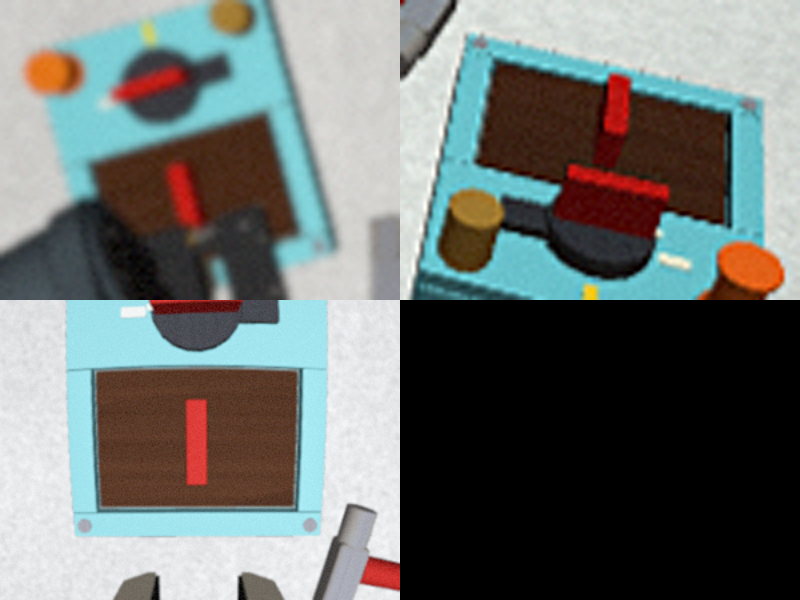

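All three views show the plate in the pocket, square and apparently level with the rim. To be sure, I'll press on top of the rib with shut fingers, which also measures its height (flush means the rib top is at 68 mm, so TCP about 254 mm).

>>> step_arm([
  [-1,12,4,0,0,0,0],
  [-1,20,6,0,0,0,0],
  [-1,17.5,6,-20,0,0,0],
  [-1,0,0,-30,0,0,0],
  [-1,0,0,-20,0,0,0],
  [-1,0,0,-8,0,0,0],
  [-1,0,0,0,0,0,0],
])

```text
t: 16.9
position: [0.4272, 0.282, 0.2583]
orientation: [[0.959, 0.283, -0.002], [0.283, -0.959, -0.001], [-0.003, 0.001, -1.0]]
wrist_force: [0.0, 0.1, 1.1]
finger_gap: 0.0004
gripper_force: 0.0
```

>>> step_arm([
  [-1,0,0,-1,0,0,0],
  [-1,0,0,-1,0,0,0],
  [-1,0,0,-1,0,0,0],
  [-1,0,0,-1,0,0,0],
  [-1,0,0,0,0,0,0],
])

```text
t: 17.32
position: [0.4273, 0.2822, 0.2568]
orientation: [[0.959, 0.283, 0.002], [0.283, -0.959, 0.001], [0.002, -0.0, -1.0]]
wrist_force: [-0.0, -0.2, 0.4]
finger_gap: 0.0004
gripper_force: 0.0
```

>>> step_arm([
  [-1,0,0,-1,0,0,0],
  [-1,0,0,-1,0,0,0],
  [-1,0,0,0,0,0,0],
])

```text
t: 17.57
position: [0.4272, 0.2821, 0.2545]
orientation: [[0.959, 0.283, 0.001], [0.283, -0.959, 0.001], [0.002, -0.0, -1.0]]
wrist_force: [0.6, -1.0, -0.4]
finger_gap: 0.0003
gripper_force: 0.1
```

>>> step_arm([
  [-1,0,0,-1,0,0,0],
  [-1,0,0,0,0,0,0],
])

```text
t: 17.73
position: [0.4273, 0.2822, 0.2543]
orientation: [[0.959, 0.283, 0.001], [0.283, -0.959, 0.001], [0.001, -0.0, -1.0]]
wrist_force: [-4.9, -3.3, 15.8]
finger_gap: 0.0006
gripper_force: 7.6
```

>>> step_arm([
  [-1,0,0,-1,0,0,0],
  [-1,0,0,0,0,0,0],
])

```text
t: 17.9
position: [0.4273, 0.2822, 0.2543]
orientation: [[0.959, 0.283, 0.002], [0.283, -0.959, 0.001], [0.002, -0.0, -1.0]]
wrist_force: [-9.3, -5.0, 29.0]
finger_gap: 0.0009
gripper_force: 14.5
```

Rib top at 68.2 mm under 29 N: hard down and flush. Now back to the collar.

>>> step_arm([
  [-1,0,0,5,0,0,0],
  [-1,0,0,25,0,0,0],
  [-1,0,0,30,0,0,0],
  [-0.2,0,0,35,0,0,5],
  [-0.2,5,1.5,0,0,0,6.2],
  [-0.2,6,2,0,0,0,6.2],
  [-0.2,6,2,0,0,0,6.2],
  [-0.2,6,2,0,0,0,6.2],
  [-0.2,6,2,0,0,0,6.2],
  [-0.2,6,2,0,0,0,6.2],
  [-0.2,6,2,0,0,0,6.2],
  [-0.2,6,2,0,0,0,6.2],
  [-0.2,6,2,0,0,0,6.2],
  [-0.2,6,2,0,0,0,6.2],
  [-0.2,6,2,0,0,0,6.2],
  [-0.2,6,2,0,0,0,6.2],
  [-0.2,6,0,0,0,0,6.2],
  [-0.2,3.3,0,0,0,0,6.2],
  [-0.2,0,0,0,0,0,0],
  [-0.2,0,0,0,0,0,0],
])

```text
t: 19.57
position: [0.5075, 0.3056, 0.3472]
orientation: [[-0.309, 0.951, -0.001], [0.951, 0.309, 0.001], [0.001, -0.001, -1.0]]
wrist_force: [0.1, -1.1, 0.6]
finger_gap: 0.0373
gripper_force: 0.0
```

```bash
python3 - <<'E'
from fin import *
d=get('wrist'); show()
for c in mask(d,(170,120,115),(6,255,255),100):
    q=cv2.minAreaRect(c); bp=[onz(d,*p,.087) for p in cv2.boxPoints(q)]; L=max([bp[1]-bp[0],bp[2]-bp[1]],key=np.linalg.norm); print(q,np.round(np.mean(bp,0),4),np.linalg.norm(L),np.degrees(np.arctan2(L[1],L[0])))
E
```

```text
t 19.62 p [507.3 305.6 347.2] yawy 18.01 z [-0.001  0.001 -1.   ] F [ 0.  -0.5  0.4] gap 37.1 gf 0.0 j6 0.15
((274.5, 217.0), (60.0, 11.0), 90.0) [0.5074 0.3056 0.087 ] 0.04913305313790455 -71.72484423577235
((178.0, 208.5), (13.0, 54.0), 90.0) [0.4316 0.289  0.087 ] 0.045287466121342 17.705257964901772
```

>>> step_arm([
  [-0.2,0,0,-25,0,0,0],
  [-0.2,0,0,-25,0,0,0],
  [-0.2,0,0,-25,0,0,0],
  [-0.2,0,0,-15,0,0,0],
  [-0.2,0,0,-9,0,0,0],
  [-0.2,0,0,0,0,0,0],
  [-1,0,0,0,0,0,0],
  [-1,0,0,0,0,0,0],
  [-1,0,0,0,0,0,0],
  [-1,0,0,0,0,0,0],
  [-1,0,0,0,0,0,0],
  [-1,0,0,0,0,0,0],
], grip_force=25)

```text
t: 20.62
position: [0.5078, 0.3057, 0.2491]
orientation: [[-0.313, 0.95, 0.001], [0.95, 0.313, 0.002], [0.001, 0.002, -1.0]]
wrist_force: [1.1, 0.7, 4.8]
finger_gap: 0.0098
gripper_force: 25.0
```

>>> step_arm([
  [-1,0,0,0,0,0,-4.7],
  [-1,0,0,0,0,0,-4.7],
  [-1,0,0,0,0,0,-4.7],
  [-1,0,0,0,0,0,-4.7],
  [-1,0,0,0,0,0,-4.7],
  [-1,0,0,0,0,0,-4.7],
  [-1,0,0,0,0,0,-4.7],
  [-1,0,0,0,0,0,-4.7],
  [-1,0,0,0,0,0,-4.7],
  [-1,0,0,0,0,0,-4.7],
  [-1,0,0,0,0,0,-4.7],
  [-1,0,0,0,0,0,-4.7],
  [-1,0,0,0,0,0,-4.7],
  [-1,0,0,0,0,0,-4.7],
  [-1,0,0,0,0,0,-4.7],
  [-1,0,0,0,0,0,-4.7],
  [-1,0,0,0,0,0,-4.7],
  [-1,0,0,0,0,0,-4.7],
  [-1,0,0,0,0,0,-4.7],
])

```text
t: 22.2
position: [0.5076, 0.3058, 0.2491]
orientation: [[0.947, 0.321, 0.002], [0.321, -0.947, 0.001], [0.002, -0.001, -1.0]]
wrist_force: [-1.5, 0.7, 5.1]
finger_gap: 0.01
gripper_force: 25.0
```

```bash
python3 -c "
from fin import *
show();print(r.state()['wrist_torque'])"
```

```text
t 22.2 p [507.6 305.8 249.1] yawy -71.3 z [ 0.002  0.001 -1.   ] F [-1.5  0.7  5.1] gap 10.0 gf 25.0 j6 1.71
[0.0820074  0.28174216 0.15461164]
```

>>> step_arm([
  [-1,0,0,0,0,0,-1.2],
  [-1,0,0,0,0,0,-1.2],
  [-1,0,0,0,0,0,-1.2],
  [-1,0,0,0,0,0,-1.2],
  [-1,0,0,0,0,0,0],
])

```text
t: 22.62
position: [0.5076, 0.3059, 0.2491]
orientation: [[0.97, 0.244, 0.002], [0.244, -0.97, 0.001], [0.002, -0.0, -1.0]]
wrist_force: [-1.0, 1.2, 5.1]
finger_gap: 0.0101
gripper_force: 25.6
```

```bash
python3 -c "
from fin import *
show();print(r.state()['wrist_torque'])"
```

```text
t 22.62 p [507.6 305.9 249.1] yawy -75.9 z [ 0.002  0.001 -1.   ] F [-1.   1.2  5.1] gap 10.1 gf 25.6 j6 1.79
[0.14214304 0.28646624 0.45775857]
```

Torque rose to 0.46 N·m, so it is against the stop. Release, rise and check.

>>> step_arm([
  [-0.2,0,0,0,0,0,0],
  [-0.2,0,0,0,0,0,0],
  [-0.2,0,0,0,0,0,0],
  [-0.2,0,0,0,0,0,0],
  [-0.2,0,0,10,0,0,0],
  [-0.2,0,0,30,0,0,0],
  [-0.2,0,0,35,0,0,0],
  [-0.2,-10,0,35,0,0,0],
  [-0.2,-20,0,20,0,0,0],
  [-0.2,-20,0,0,0,0,0],
  [-0.2,0,0,0,0,0,0],
  [-0.2,0,0,0,0,0,0],
])

```text
t: 23.62
position: [0.4571, 0.3056, 0.3792]
orientation: [[0.97, 0.245, 0.002], [0.245, -0.97, 0.001], [0.002, -0.0, -1.0]]
wrist_force: [1.1, -0.3, 0.9]
finger_gap: 0.0374
gripper_force: 0.0
```

```bash
python3 - <<'E'
from fin import *
d=get('wrist'); show()
for c in mask(d,(170,120,115),(6,255,255),100):
    q=cv2.minAreaRect(c); bp=[onz(d,*p,.087) for p in cv2.boxPoints(q)]; L=max([bp[1]-bp[0],bp[2]-bp[1]],key=np.linalg.norm); print(q,np.round(np.mean(bp,0),4),np.linalg.norm(L),np.degrees(np.arctan2(L[1],L[0])))
for c in mask(d,(18,100,80),(35,255,255),20): print('yel',cv2.minAreaRect(c)[0],np.round(onz(d,*cv2.minAreaRect(c)[0],.04),4))
h=cv2.cvtColor(d['frame'],cv2.COLOR_BGR2HSV); m=((h[...,1]<60)&(h[...,2]>110)).astype(np.uint8)
n,l,st,ce=cv2.connectedComponentsWithStats(m)
for i in range(1,n):
    if 8<st[i,4]<400: print('white',st[i],ce[i].round(1),np.round(onz(d,*ce[i],.05),4))
# spool / rivets positions in top view vs start
t=get('top'); t0=cv2.imread('pics/top0.png'); df=cv2.absdiff(t['frame'],t0).max(2)>45
n,l,st,ce=cv2.connectedComponentsWithStats(cv2.morphologyEx(df.astype(np.uint8),cv2.MORPH_OPEN,np.ones((3,3))))
print([(st[i].tolist()) for i in range(1,n) if st[i,4]>15])
E
```

```text
t 23.67 p [457.6 305.6 378.7] yawy -75.86 z [ 0.002  0.001 -1.   ] F [ 0.4 -0.3  0. ] gap 37.3 gf 0.0 j6 1.83
((288.1362609863281, 150.495849609375), (57.337310791015625, 11.388710975646973), 88.26429748535156) [0.5077 0.3056 0.087 ] 0.04881233979215172 -163.6240092749527
((289.864013671875, 235.056396484375), (48.143802642822266, 11.923948287963867), 88.02507019042969) [0.4347 0.2848 0.087 ] 0.04641988001170068 -162.7814759346141
yel (359.0, 111.5) [0.5603 0.2441 0.04  ]
yel (193.09959411621094, 327.5829162597656) [0.2699 0.3611 0.04  ]
yel (355.0938720703125, 328.185302734375) [0.3177 0.1665 0.04  ]
yel (284.5, 105.0) [0.5464 0.317  0.04  ]
white [403   0  25   3  60] [415.4   0.8] [0.6934 0.2163 0.05  ]
white [280  97  10  17  29] [286.1 102.6] [0.5485 0.3164 0.05  ]
white [227 108   7  19  19] [231.5 117. ] [0.5231 0.3631 0.05  ]
white [283 116   6   6  29] [285.7 118.3] [0.5339 0.313  0.05  ]
white [237 144  18   9 144] [245.4 147.8] [0.4973 0.3434 0.05  ]
white [355 268   8   8  51] [358.3 271.5] [0.3986 0.1955 0.05  ]
[[63, 216, 137, 204, 18169], [375, 241, 52, 31, 1341], [175, 244, 22, 30, 350], [29, 339, 11, 10, 49], [0, 342, 59, 75, 2616], [78, 355, 13, 31, 242], [271, 408, 9, 4, 30], [281, 408, 13, 5, 44], [6, 412, 5, 8, 35], [15, 416, 5, 4, 20]]
```

Fin back at 16.4°, in line with the shell; tick (286,118) stands at the yellow mark (284,105). Only the cover and collar have moved, and the arm is clear.

```bash
python3 -c "
from cell import r
print(r.job_done())"
```

```text
the job is handed in; nothing more can be done
None
```

The cover plate is pressed flush in the pocket, the collar is back at its yellow lock mark with the tongue over the plate's edge, nothing else was moved, and the job is handed in at about 24 s of the 72 s allowed.

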